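# Let the rolls out of the dispenser

### The arm

A 6-joint arm with a two-finger parallel gripper is mounted at the origin on the work surface. World frame = base frame: x ahead of the robot, y to its left, z up, the work surface at z = 0. Lengths are in m, angles in rad, forces in N, time in s.
With the tool pointing down it reaches from about 0.25 to 0.8 m from the base axis. Payload 3.9 kg.
Tool frame: the origin (TCP) lies at the very end of the fingers, on their centre line; the grasp point (between the pads) lies 19 mm behind it; z points along the fingers, y is the line along which they close (so a half turn about z gives the same grasp; the last joint's range is limited). The gripper opens to 85 mm and grips with 20 to 120 N. Pads are 22 mm wide; open, the fingers measure 114 mm over their backs; the gripper's body (76 mm by 85 mm) begins 54 mm behind the grasp point. The pads swing forward as they close: fully open they stand 13 mm farther back than shut.
Start: joints at [-1.347, 0.26, -0.138, 1.173, 0, 1.571], TCP at [0.117, -0.512, 0.231] pointing down, gripper open.
Joint ranges: [-2.78, 2.78], [-0.83, 1.72], [-1.28, 1.37], [-1.9, 2.12], [-1.57, 1.48], [-3.14, 3.14]. Speed limits (rad/s): [2.57, 2.57, 3.14, 3.14, 3.14, 3.14].

### API

Orientations are given as a unit quaternion [x, y, z, w].
In Python, from cell import ctrl gives the robot as it stands. The module is installed in compiled form; this text tells all that it offers.
- The arm moves only by the tool send_rows, never from a script. Its argument "series" is one flat list of numbers, 4 for each row, row after row: the shift along the world's x, y, z in cm, then the turn about the world's z in degrees. A call has 1 to 5 rows; each row shifts and turns the commanded pose from where the row before left it; what a row does not reach is not made up. A row lasts 1/10 s, in which the tool goes at most 50 mm and 8.59 degrees, less where a joint would pass 70% of its speed; a pose out of reach is approached as far as the arm can. A call is refused whole if a number of a shift passes 5 or a number of a turn 8.59, either way. A call with a gripper value outside its range is refused whole. "claw" is the opening, from 0 (shut) to 1 (fully open), set as the call begins (left out, the last holds). The fingers move at their own pace and stop on an object; "force" is the grip in N (left out, the last holds). Time passes only in rows, so rows that do not move let the fingers close. It gives the time, the measured TCP pose, the force, the opening and the grip force at its end, in the units of the state.
- ctrl.get_state(): the state, without advancing time (a new reading comes with each control period).
- ctrl.capture(name): name is "side" or "top"; returns a dict with "img" (400x640x3 uint8, red, green, blue), "mtx" (3x3 intrinsics, pixels), "world_from_camera" (4x4, takes a point from camera to world coordinates). Camera axes: x right, y down, z forward; pixel columns grow to the right and rows downward; lengths in m; the calibration is good to about 2 mm. A picture is of the moment at which its call begins. There is no depth.
- ctrl.job_done(): hands the job in; it is judged then, once.
The state is a dict: "time": time; "q": joint angles; "dq": joint speeds; "tau": joint torques, N m; "eef_pos": TCP position; "orientation": TCP orientation; "contact_force": force on the tool from outside, world axes, zero at the start; "wrist_torque": the same for the moment, N m; "width": opening from 0.0 (shut) to 1.0 (fully open); "grasp_force": force on a finger pad.
Only numpy, scipy, OpenCV 4.12 (cv2) and the standard library are available. Lean on these libraries where they do the work, as an engineer would, in place of code of your own. Each camera call takes 0.05 s, during which the arm holds its last target. There are 200 camera calls.

### The job

Let the three bread rolls run out into the catch tray: press the dispenser's lever pad all the way down so the flap lid lifts fully, and keep it down until all three rolls are out. Then ease the lever back up so that the flap comes down gently to fully shut without slamming. Work with the fingers on the lever only: do not touch the flap or the rolls, and leave everything else on the table where it stands.

Things in the scene. Friction and masses are not known exactly. Their poses are not given: they have to be found in the camera images.
- dispenser: Fixed wooden roll dispenser. Origin on the table; x axis points the way the rolls run out, y left of that, z up. A lane open on top (x -130 to 85 mm, 84 mm wide outside, walls 150 mm high, floor falling 10 degrees to 62 mm high at the mouth, x = 85 mm) holds three rolls behind a flap lid; a catch tray lies beyond. Lever on its right (-y) side.
- tray (a point): centre of the open catch tray's floor, at dispenser x = 197, y = 0, about 19 mm above the table. Inside, the tray spans dispenser x 90 to 311 and y -70 to 70 mm; walls 55 mm high, floor sloping gently away from the mouth. The rolls run into it by themselves within 1 to 2 s once the flap is up.
- lever (a joint): the lever's angle: 0 up (at rest, flap shut), 0.66 rad = fully down against its stop. A spring returns it: about 2 N on the pad to start it, about 5 N at the bottom; let go, it flies up and the flap slams.
- lever_pad (a point): centre of the top face of the lever's black press pad (46 mm along the dispenser's x, 50 mm along its y). At rest at dispenser x = -45, y = -107, z = 160 mm; tilts with the lever. Goes down about 68 mm on an arc about the pivot to the stop, its x changing by under 8 mm. The pad's inner edge is 40 mm clear of the dispenser's side wall.
- lever_pivot (a point): the lever's pivot: dispenser x = 55, y = -50, z = 118 mm; the pad lies about 100 mm behind it (-x), the axis runs along the dispenser's y.
- flap (a joint): the flap lid's angle: 0 shut (hanging), 1.32 rad = fully open. Linked to the lever: it turns twice the lever's angle. Shutting counts as a slam if it turns faster than 2.5 rad/s (about 125 mm/s at the lever pad) within the last 0.3 rad before shut.
- flap_edge (a point): middle of the lower edge of the steel flap lid over the lane's mouth (80 mm wide, 83 mm tall, 5 mm thick), which hangs from a hinge on its top edge 150 mm above the table at dispenser x = 85 mm and swings out to dispenser +x and up
- roll0: crusty scored round bread roll, ball 56 mm across, about 60 g, origin at its centre; starts in the lane, next to the flap
- roll1: crusty scored round bread roll, ball 56 mm across, about 60 g, origin at its centre; starts in the lane, in the middle
- roll2: crusty scored round bread roll, ball 56 mm across, about 60 g, origin at its centre; starts in the lane, at the rear
- jam_jar: bystander: closed jam jar, 68 mm across, 85 mm high; origin at the centre of its underside
- small_jar: bystander: closed small jar, 52 mm across, 65 mm high; origin at the centre of its underside
- cup: bystander: white cup, 76 mm across, 80 mm high; origin at the centre of its underside
- bowl: bystander: straw-coloured bowl, 120 mm across, 50 mm high; origin at the centre of its underside
- brush: bystander: pastry brush lying flat, 200 mm long, under 40 mm high
- scraper: bystander: dough scraper lying flat, about 110 x 80 mm, 18 mm high
Mind the look-alikes: they are no part of the job. Leave any pink look-alike of the roll0 alone. What is shaped like the roll1 but red is not meant.

How it is judged:
By the outcome, as a careful person would: the job done as asked, in the order asked, and still so for the second after the job is handed in, with the robot touching nothing.
It also fails if it takes over 35 s, if anything falls off the work surface, if the arm or the gripper's body presses on something with over 40 N, if the wrist force passes 120 N, or if a joint passes its speed limit or range.

## Working session

There is one attempt and no reset: what is moved stays moved. The work goes in short steps, Python scripts to look and compute and a tool call to move; the robot and the scene stay as the last step left them, time stands still between calls to the robot, and variables do not carry over. Pictures are saved under pics/ and viewed, at most 10 in all, crops included, and the job is handed in when it is done.

Besides the shell and the picture viewer there is one more tool, called after "Emit:" as name(argument=value, ...) on one line, values as JSON. send_rows: Moves the arm, as the interface text tells. Its arguments: {"type":"object","properties":{"series":{"type":"array"},"claw":{"type":"number"},"force":{"type":"number"}},"required":["series"]}

```bash
mkdir -p pics; python3 - <<'E'
from cell import ctrl
import cv2,numpy as np
for n in("side","top"):
    c=ctrl.capture(n);cv2.imwrite(f"pics/{n}0.png",c["img"][:,:,::-1]);np.savez(f"{n}0.npz",**c)
    print(n,c["mtx"].round(1).tolist(),c["world_from_camera"].round(3).tolist())
s=ctrl.get_state();print(s["time"],s["eef_pos"],s["orientation"],s["width"])
E
```

```text
side [[361.4, 0.0, 317.7], [0.0, 361.4, 195.8], [0.0, 0.0, 1.0]] [[0.943, -0.254, 0.213, 0.319], [-0.332, -0.693, 0.64, -0.575], [-0.015, -0.674, -0.738, 0.872], [0.0, 0.0, 0.0, 1.0]]
top [[387.6, 0.0, 321.0], [0.0, 387.6, 200.3], [0.0, 0.0, 1.0]] [[0.022, -0.994, 0.11, 0.436], [-0.999, -0.019, 0.028, 0.073], [-0.026, -0.111, -0.993, 1.067], [0.0, 0.0, 0.0, 1.0]]
0.1 [ 0.11637369 -0.51131606  0.23055183] [ 9.93745577e-01  1.11664509e-01 -1.03864664e-04 -8.69045205e-04] 1.00291016401763
```

View pics/side0.png

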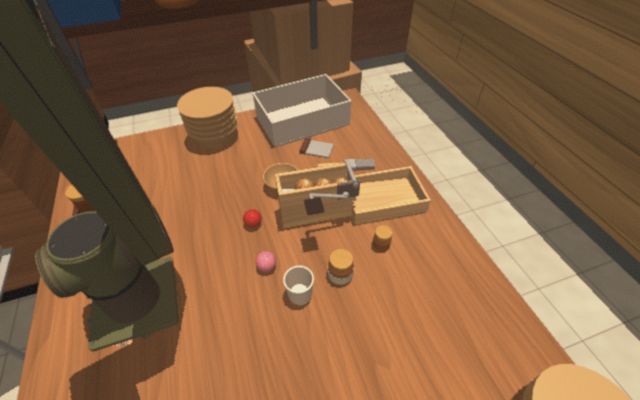

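View pics/top0.png

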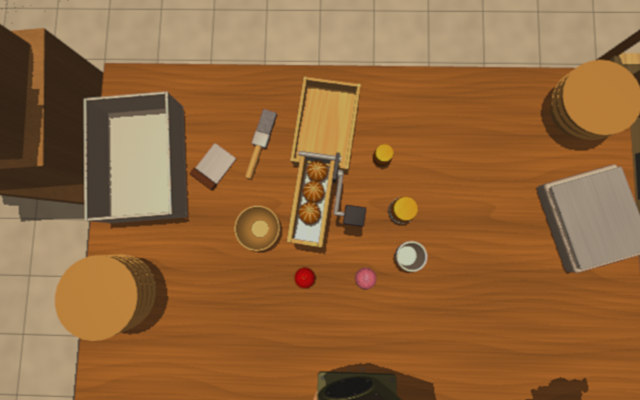

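Side: the black pad is at about (314,206) and its shadow on the table at (309,243). Top: the pad is at about (354,216), the lane runs (308,240)→(320,157), and the tray lies beyond. Things that could be mistaken for the pad are its shadow (side 309,243) and the dark lever-hub bits at side (347,188). The red ball at top (305,278) and the pink ball at (366,278) are look-alikes to leave alone.

```bash
cat >h.py <<'E'
import cv2,numpy as np
def load(n):return dict(np.load(n))
def ray(c,p):
    d=np.linalg.inv(c["mtx"])@[p[0],p[1],1];T=c["world_from_camera"];return T[:3,3],T[:3,:3]@d
def plane(c,p,z):
    o,d=ray(c,p);return o+d*(z-o[2])/d[2]
def tri(c1,p1,c2,p2):
    o1,d1=ray(c1,p1);o2,d2=ray(c2,p2)
    s=np.linalg.lstsq(np.c_[d1,-d2],o2-o1,rcond=None)[0];a=o1+s[0]*d1;b=o2+s[1]*d2
    return (a+b)/2,np.linalg.norm(a-b)
def proj(c,P):
    T=np.linalg.inv(c["world_from_camera"]);q=c["mtx"]@(T[:3,:3]@P+T[:3,3]);return q[:2]/q[2]
def dark(c,box,th=50):
    x0,y0,x1,y1=box;m=(c["img"][y0:y1,x0:x1].max(2)<th).astype(np.uint8)
    n,l,s,ce=cv2.connectedComponentsWithStats(m)
    return [(s[i].tolist(),(ce[i]+[x0,y0]).round(1).tolist()) for i in range(1,n) if s[i,4]>25],m
E
python3 - <<'E'
from h import *
s,t=load("side0.npz"),load("top0.npz")
for c,b in((t,(335,195,375,235)),(s,(295,190,335,260))):
    r,_=dark(c,b);[print(x) for x in r]
a=cv2.resize(t["img"][140:260,280:420],None,fx=4,fy=4,interpolation=2)
b=cv2.resize(s["img"][150:270,260:360],None,fx=4,fy=4,interpolation=2)
# crop side by side
im=np.hstack([a[:480,:400],b[:480,:400]]);cv2.imwrite("pics/crop1.png",im[:,:,::-1])
E
```

```text
(no output)
```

View pics/crop1.png

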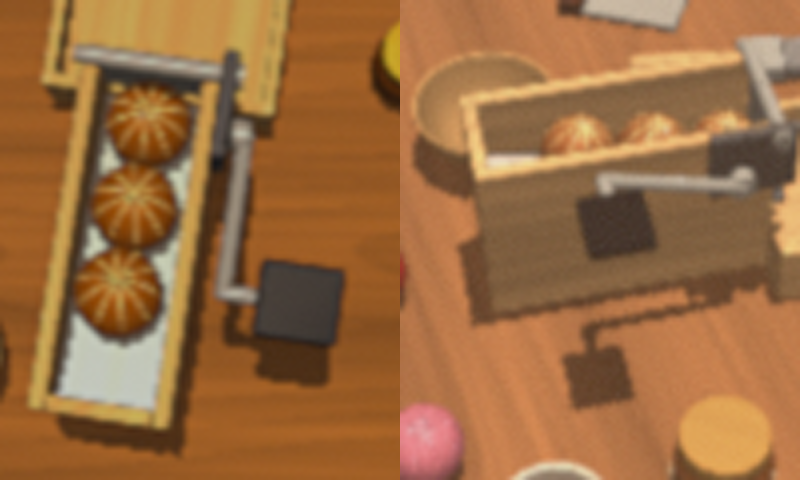

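The crop confirms the pad: a black square on the grey lever arm, top crop corners (261,261),(343,268),(332,345),(255,335), with its shadow separate below. The lane's rear outer corners are at crop (30,405) and (165,428).

```bash
python3 - <<'E'
from h import *
s,t=load("side0.npz"),load("top0.npz")
T=lambda x,y:(280+x/4-.4,140+y/4-.4); S=lambda x,y:(260+(x-400)/4-.4,150+y/4-.4)
P,g=tri(t,T(298,303),s,S(614,224));print("pad tri",P.round(4),"gap",g.round(4),"plane.16",plane(t,T(298,303),.16).round(4))
rl,rr=plane(t,T(30,405),.15),plane(t,T(165,428),.15);print(rl,rr,np.linalg.norm(rl-rr))
fl=plane(t,T(78,50),.15);fr=plane(t,T(243,73),.15);
print("front flap",fl,fr)
d=plane(t,T(97,70),.15)-rl;print("len",np.linalg.norm(d),"yaw left wall",np.degrees(np.arctan2(d[1],d[0])))
d=plane(t,T(215,80),.15)-rr;print("yaw right wall",np.degrees(np.arctan2(d[1],d[0])),np.linalg.norm(d))
y=rl-rr;yaw=np.arctan2(y[1],y[0])-np.pi/2;print("yaw rear",np.degrees(yaw))
# pads edges
c=[plane(t,T(*p),.16) for p in((261,261),(343,268),(332,345),(255,335))]
for i in range(4):
    e=c[i]-c[i-1];print(np.linalg.norm(e).round(4),np.degrees(np.arctan2(e[1],e[0])).round(1))
for n,p in(("jam",(404,207)),("smalljar",(384,154))):print(n,plane(t,p,.085 if n=="jam" else .065).round(3))
yaw=np.radians(-9);R=np.array([[np.cos(yaw),-np.sin(yaw)],[np.sin(yaw),np.cos(yaw)]])
print("origin from pad",P[:2]-R@[-.045,-.107],"from rear",(rl+rr)[:2]/2-R@[-.13,0])
E
```

```text
pad tri [0.5035 0.0203 0.1521] gap 0.0005 plane.16 [0.5027 0.0208 0.16  ]
[0.43998967 0.17709994 0.15      ] [0.42831441 0.09721062 0.15      ] 0.08073794420068106
front flap [0.65390486 0.15484235 0.15      ] [0.64137839 0.05500444 0.15      ]
len 0.2046513557658536 yaw left wall -9.588781521079373
yaw right wall -6.959877993236161 0.21004740830069285
yaw rear -8.314515729456827
0.0436 -3.7
0.0481 -93.8
0.0456 172.5
0.0452 83.8
jam [ 0.532 -0.109  0.085]
smalljar [ 0.673 -0.061  0.065]
origin from pad [0.56468729 0.11893095] from rear [0.56255152 0.1168188 ]
```

Emit:
send_rows(series=[2.7,3.8,0,-8,2.7,3.8,0,-8,2.7,3.8,0,-5,2.7,3.8,0,0,2.7,3.8,0,0], claw=0)

```text
time: 0.6
eef_pos: [0.2519, -0.3201, 0.231]
orientation: [0.997, -0.072, -0.0, -0.0]
contact_force: [1.2, -0.1, -0.2]
width: 0.145
grasp_force: 0.0
```

Emit:
send_rows(series=[2.7,3.8,0,0,2.7,3.8,0,0,2.7,3.8,0,0,2.7,3.8,0,0,2.7,3.8,0,0])

```text
time: 1.1
eef_pos: [0.387, -0.1301, 0.2312]
orientation: [0.997, -0.071, -0.0, 0.0]
contact_force: [1.1, -0.5, -0.0]
width: -0.003
grasp_force: 0.0
```

Emit:
send_rows(series=[2.7,3.7,0,0,2.7,3.7,0,0,2.7,3.7,0,0,0,0,0,0])

```text
time: 1.5
eef_pos: [0.4675, -0.0434, 0.2308]
orientation: [0.999, -0.053, 0.001, -0.011]
contact_force: [-0.8, -0.1, 0.2]
width: 0.002
grasp_force: 0.0
```

Emit:
send_rows(series=[0,0,0,0,0,0,0,0])

```text
time: 1.7
eef_pos: [0.4635, -0.0458, 0.231]
orientation: [0.998, -0.056, -0.0, -0.01]
contact_force: [-0.1, 0.1, -0.9]
width: -0.003
grasp_force: 0.0
```

```bash
python3 - <<'E'
from cell import ctrl
s=ctrl.get_state();print(s["q"].round(3) if hasattr(s["q"],"round") else s["q"],s["eef_pos"],s["orientation"])
E
```

```text
[-0.113  0.16  -0.27   1.142  0.021  3.141] [ 0.46348996 -0.04576634  0.2309545 ] [ 9.98390566e-01 -5.57670683e-02 -3.82596575e-04 -1.03036696e-02]
```

Joint 6 has reached its range limit, so I'll turn back (the yaw isn't critical) and carry on.

Emit:
send_rows(series=[0,0,0,8,0,0,0,8,0,0,0,8,1.0,1.5,0,0,0,0,0,0])

```text
time: 2.2
eef_pos: [0.4746, -0.0305, 0.2314]
orientation: [0.988, 0.153, -0.001, -0.01]
contact_force: [0.3, -0.4, -0.2]
width: 0.002
grasp_force: 0.0
```

Emit:
send_rows(series=[1.3,2.3,0,-6,1.3,2.3,0,0,0,0,-2.0,0,0,0,-2.0,0,0,0,0,0])

```text
time: 2.7
eef_pos: [0.4977, 0.0148, 0.189]
orientation: [0.995, 0.101, -0.004, -0.01]
contact_force: [-1.3, -0.1, 0.1]
width: -0.001
grasp_force: 0.0
```

```bash
python3 - <<'E'
from cell import ctrl
import cv2,numpy as np
c=[ctrl.capture(n) for n in("side","top")]
np.savez("side1.npz",**c[0]);np.savez("top1.npz",**c[1])
a=cv2.resize(c[1]["img"][140:260,290:390],None,fx=4,fy=4,interpolation=2)
b=cv2.resize(c[0]["img"][150:270,270:370],None,fx=4,fy=4,interpolation=2)
cv2.imwrite("pics/crop2.png",np.hstack([a,b])[:,:,::-1])
from h import proj
s=ctrl.get_state();print(s["eef_pos"],s["orientation"],s["q"])
for k,o in((c[1],(290,140,0)),(c[0],(270,150,400))):
    for P in (s["eef_pos"],[.503,.0205,.16],list(s["eef_pos"][:2])+[.16]):
        p=proj(k,np.array(P));print(((p-o[:2])*4+[o[2],0]).round())
E
```

```text
[0.49976028 0.01488525 0.19144686] [ 0.99483363  0.10097578 -0.00182338 -0.01032508] [ 0.01678722  0.24253516 -0.2692073   1.06442861  0.02026968  2.95601791]
[270. 303.]
[257. 301.]
[266. 307.]
[568. 189.]
[571. 214.]
[569. 222.]
```

View pics/crop2.png

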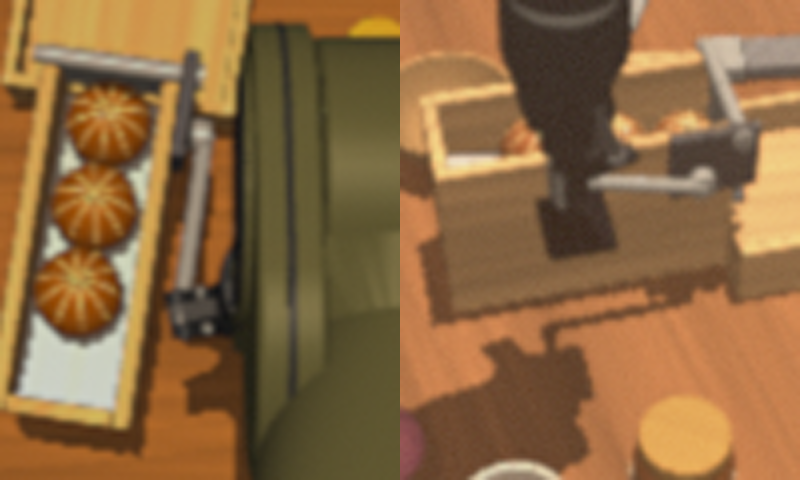

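The fingers (side crop ~565,205) stand over the pad, and the gripper knuckle clears the side wall by about 13 mm. Pressing now.

Emit:
send_rows(series=[0,-0.2,-1.5,0,0,0,-1.5,0,0,0,-1.0,0,0,0,-1.0,0,0,0,-1.0,0])

```text
time: 3.3
eef_pos: [0.4989, 0.0137, 0.1315]
orientation: [0.995, 0.101, -0.003, -0.011]
contact_force: [-6.9, 0.5, 5.7]
width: 0.003
grasp_force: 3.8
```

Emit:
send_rows(series=[0,0,-1.0,0,0,0,-1.0,0,0,0,-0.5,0])

```text
time: 3.6
eef_pos: [0.4985, 0.0137, 0.1057]
orientation: [0.995, 0.102, -0.003, -0.011]
contact_force: [-5.1, -0.4, 5.4]
width: 0.002
grasp_force: 3.3
```

Emit:
send_rows(series=[0,0,-0.4,0,0,0,-0.3,0])

```text
time: 3.8
eef_pos: [0.4994, 0.0137, 0.0993]
orientation: [0.995, 0.102, -0.002, -0.011]
contact_force: [-4.8, 0.6, 3.7]
width: 0.0
grasp_force: 3.2
```

Emit:
send_rows(series=[0,0,-0.3,0,0,0,-0.3,0])

```text
time: 4.0
eef_pos: [0.5001, 0.0135, 0.0958]
orientation: [0.995, 0.101, -0.001, -0.01]
contact_force: [-15.2, -0.7, 41.8]
width: -0.005
grasp_force: 21.0
```

Emit:
send_rows(series=[0,0,0.15,0,0,0,0,0,0,0,0,0,0,0,0,0,0,0,0,0])

```text
time: 4.5
eef_pos: [0.5, 0.0136, 0.0966]
orientation: [0.995, 0.102, -0.001, -0.01]
contact_force: [-8.6, -0.2, 16.4]
width: -0.003
grasp_force: 9.1
```

Emit:
send_rows(series=[0,0,0,0,0,0,0,0,0,0,0,0,0,0,0,0,0,0,0,0])

```text
time: 5.0
eef_pos: [0.4999, 0.0136, 0.0965]
orientation: [0.995, 0.102, -0.001, -0.01]
contact_force: [-10.5, 0.2, 17.1]
width: -0.002
grasp_force: 9.1
```

Emit:
send_rows(series=[0,0,0,0,0,0,0,0,0,0,0,0,0,0,0,0,0,0,0,0])

```text
time: 5.5
eef_pos: [0.4999, 0.0136, 0.0965]
orientation: [0.995, 0.102, -0.001, -0.01]
contact_force: [-8.0, -0.6, 15.9]
width: -0.006
grasp_force: 9.1
```

```bash
python3 - <<'E'
from cell import ctrl
import cv2,numpy as np
c=[ctrl.capture(n) for n in("side","top")]
a=cv2.resize(c[1]["img"][70:260,280:400],None,fx=3,fy=3,interpolation=2)
b=cv2.resize(c[0]["img"][110:300,260:390+10],None,fx=3,fy=3,interpolation=2)
cv2.imwrite("pics/crop3.png",np.hstack([a,b])[:,:,::-1]);print(ctrl.get_state()["contact_force"])
E
```

```text
[-9.14190589  0.44644518 16.09637194]
```

View pics/crop3.png

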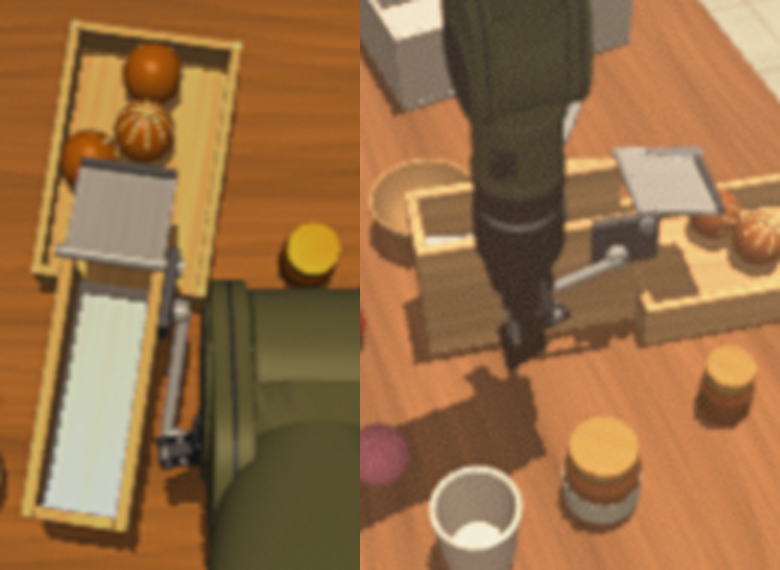

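All three rolls are in the tray: crop (152,72), (143,130) and (88,155). The lane is empty and the flap is up. I'll check that they have settled clear of the flap's swing.

Emit:
send_rows(series=[0,0,0,0,0,0,0,0,0,0,0,0,0,0,0,0,0,0,0,0])

```text
time: 6.1
eef_pos: [0.4999, 0.0136, 0.0966]
orientation: [0.995, 0.102, -0.001, -0.01]
contact_force: [-9.2, -0.5, 16.3]
width: 0.002
grasp_force: 9.1
```

Emit:
send_rows(series=[0,0,0,0,0,0,0,0,0,0,0,0,0,0,0,0,0,0,0,0])

```text
time: 6.6
eef_pos: [0.4999, 0.0136, 0.0965]
orientation: [0.995, 0.102, -0.001, -0.01]
contact_force: [-10.1, -0.5, 16.0]
width: 0.002
grasp_force: 9.1
```

```bash
python3 - <<'E'
from cell import ctrl
import cv2,numpy as np
from h import plane
c=[ctrl.capture(n) for n in("side","top")]
a=cv2.resize(c[1]["img"][70:260,280:400],None,fx=3,fy=3,interpolation=2)
b=cv2.resize(c[0]["img"][110:300,310:450],None,fx=3,fy=3,interpolation=2)
cv2.imwrite("pics/crop4.png",np.hstack([a,b])[:,:,::-1])
yaw=np.radians(-8.7);u=np.array([np.cos(yaw),np.sin(yaw)]);O=np.array([.5637,.118])
for p in((88,155),(143,130),(152,72)):
    P=plane(c[1],(280+p[0]/3-.3,70+p[1]/3-.3),.05);d=P[:2]-O;print((d@u).round(3),(d@[-u[1],u[0]]).round(3))
E
```

```text
0.194 0.051
0.225 0.006
0.28 0.008
```

View pics/crop4.png

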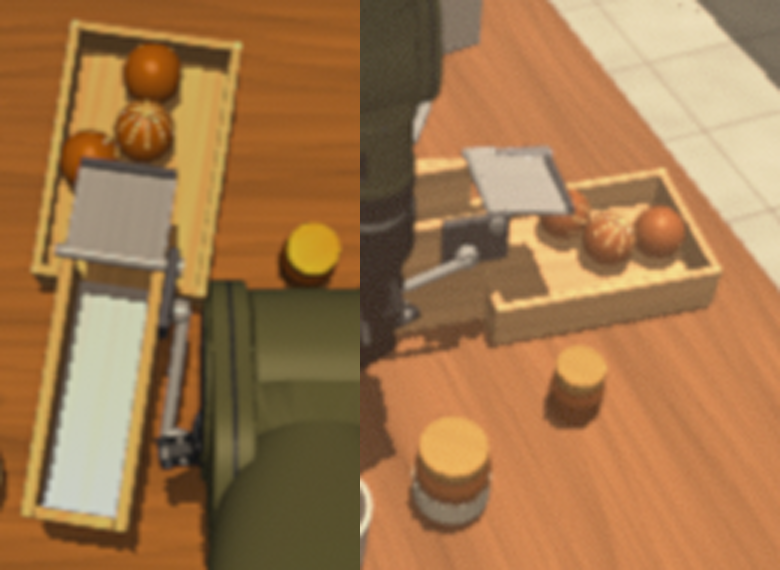

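The rolls are at rest at dispenser x = 194, 225 and 280 mm, clear of the flap's swing. Easing the lever up at about 40 mm/s.

Emit:
send_rows(series=[0,0,0.4,0,0,0,0.4,0,0,0,0.4,0,0,0,0.4,0,0,0,0.4,0])

```text
time: 7.2
eef_pos: [0.4986, 0.0138, 0.1146]
orientation: [0.995, 0.102, -0.003, -0.011]
contact_force: [-6.5, 0.8, 3.1]
width: 0.001
grasp_force: 2.9
```

Emit:
send_rows(series=[0,0,0.4,0,0,0,0.4,0,0,0,0.4,0,0,0,0.4,0,0,0,0.4,0])

```text
time: 7.7
eef_pos: [0.5005, 0.0136, 0.1352]
orientation: [0.995, 0.102, -0.001, -0.01]
contact_force: [-3.1, 0.4, 2.5]
width: 0.004
grasp_force: 2.0
```

Emit:
send_rows(series=[0,0,0.4,0,0,0,0.4,0,0,0,0.3,0,0,0,0.3,0,0,0,0.3,0])

```text
time: 8.2
eef_pos: [0.5019, 0.0137, 0.1523]
orientation: [0.995, 0.102, -0.0, -0.01]
contact_force: [0.6, 0.2, 1.4]
width: -0.0
grasp_force: 0.6
```

Emit:
send_rows(series=[0,0,0.3,0,0,0,0.3,0,0,0,0.3,0,0,0,0.3,0,0,0,0.3,0])

```text
time: 8.7
eef_pos: [0.5001, 0.0137, 0.1667]
orientation: [0.995, 0.102, -0.002, -0.01]
contact_force: [1.0, 0.4, 0.3]
width: 0.002
grasp_force: 0.0
```

Contact is gone at about 160 mm, the rest height. I'll rise clear and check.

Emit:
send_rows(series=[0,0,1,0,0,0,2,0,0,0,3,0,0,-4,1,0,0,-4,0,0])

```text
time: 9.2
eef_pos: [0.5022, -0.0666, 0.2397]
orientation: [0.995, 0.103, 0.001, -0.01]
contact_force: [0.6, -1.0, -1.0]
width: 0.001
grasp_force: 0.0
```

Emit:
send_rows(series=[-2,-4,0,0,-2,-4,0,0,-2,-4,0,0,0,0,0,0,0,0,0,0])

```text
time: 9.7
eef_pos: [0.4403, -0.187, 0.2373]
orientation: [0.995, 0.1, -0.001, -0.011]
contact_force: [0.0, 0.2, -0.3]
width: -0.002
grasp_force: 0.0
```

```bash
python3 - <<'E'
from cell import ctrl
import cv2,numpy as np
c=[ctrl.capture(n) for n in("side","top")]
a=cv2.resize(c[1]["img"][70:260,280:400],None,fx=3,fy=3,interpolation=2)
b=cv2.resize(c[0]["img"][110:300,260:400],None,fx=3,fy=3,interpolation=2)
cv2.imwrite("pics/crop5.png",np.hstack([a,b])[:,:,::-1])
E
```

```text
(no output)
```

View pics/crop5.png

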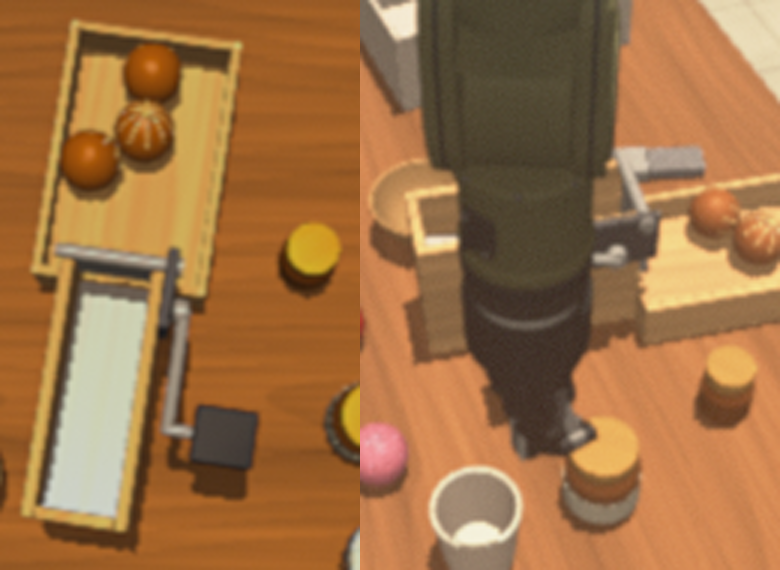

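The top view shows the flap shut at crop (118,258), the pad back at rest at (225,437), three rolls in the tray and everything else in place. The arm is clear at z = 0.237 m.

```bash
python3 -c "
from cell import ctrl
print(ctrl.job_done())"
```

```text
the job is handed in; nothing more can be done
None
```

All three rolls ran out into the tray, the lever was eased back up at about 30–40 mm/s so the flap closed gently and fully, nothing else on the table was seen to move, and the job is handed in.

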